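# Hold the jig clamp open with a push pin on the valve's recessed override

### The job

The control power is off and a curved rail is still clamped in the jig: take the yellow-handled push pin out of the wooden tool block, put its shank down the well in the top of the blue valve and press the recessed manual override fully in, firmly but without forcing it, so that the clamp lifts off the rail. Finish while holding it like that: the pin still in the gripper, the override pressed and the clamp open, so that a workmate can take the rail out. Do not press the red or white valve, and leave the rail, the other tools and everything else on the table where they are.

Things in the scene. Friction and masses are not known exactly. Their poses are not given: they have to be found in the camera images.
- pin: Push pin: yellow round handle on a thin steel shank, standing upright in one of the three holes of the tool block, tip down. Origin at the flat tip, z up along the pin. Shank 7 mm diameter from 0 to 52 mm; steel collar 24 mm diameter from 52 to 57 mm; yellow handle 18 mm diameter from 57 to 129 mm; yellow cap 22 mm diameter from 129 to 137 mm. It weighs 60 to 130 g. Only one of the three tools has a yellow handle.
- pin_tip (a point): Centre of the pin's flat tip (the pin's origin).
- pin_grip (a point): Middle of the pin's yellow handle, 92 mm above its tip: the place to grip it (18 mm across).
- block: Fixed wooden tool block, 66 x 190 x 45 mm (x, y, z), origin at the centre of its underside, z up. Three 9 mm holes, 38 mm deep, along its y axis at y = -60, 0 and +60 mm, x = 0. The pin, the screwdriver and the hex key stand in them in any order, each with its foot 7 mm above the work surface; none is taller than 145 mm above the surface. Closing the fingers along the block's x axis keeps clear of the neighbours; lift straight up.
- manifold: Fixed aluminium valve manifold on the work surface, 150 x 172 x 30 mm, origin at the centre of its underside, x towards the coils. Carries three like solenoid valves side by side at y = -50, 0 and +50 mm, in any order.
- valve_blue: Solenoid valve on the manifold with a BLUE guard and a blue air tube: it works the jig's clamp. Origin at the centre of its underside (30 mm above the work surface), x towards its black coil. The pilot head, 40 x 40 mm, has its centre at x = +30 mm and its level top 60 mm above the origin (90 mm above the work surface); the rest of the valve is lower.
- blue_well (a point): Centre of the well's mouth in the top of the blue valve's pilot head. The well is a round vertical hole of 14 mm diameter with a small chamfer; the orange override button (12.4 mm diameter, flat top) lies in it with its top 20 mm below the mouth.
- blue_override (a joint): How far the blue valve's override button is pressed in, m: 0 = out, 0.008 = fully in (its end stop), pressed straight down. Spring return: it takes about 2.3 N to start and 5.1 N to hold fully in. It needs more than 5 mm of travel to shift the valve properly.
- clamp (a joint): Lift of the clamp pad (round, rubber, 32 mm) off the rail in the jig, m: 0 = down on the rail, 0.032 = fully open. It follows the blue override (4 mm of lift for each mm pressed) and drops again when that is let go.
- valve_red: The same valve with a RED guard and tube (works the power feeder): leave it alone.
- red_well (a point): Centre of the well's mouth of the red valve.
- red_override (a joint): How far the red valve's override is pressed in, m (0 = out).
- valve_white: The same valve with a WHITE guard and tube (works the blast gate): leave it alone.
- white_well (a point): Centre of the well's mouth of the white valve.
- white_override (a joint): How far the white valve's override is pressed in, m (0 = out).
- jig: Fixed plywood moulding jig, 440 x 190 x 18 mm, long side along its x, left of the valves, with wooden locating blocks and a dark blue bracket that carries the upright clamp cylinder (blue top), 217 mm high. Origin at the centre of its underside.
- rail: Curved pale wooden rail, about 360 x 45 x 40 mm, loose between the jig's locating blocks under the clamp pad. Origin under its middle.
- screwdriver: Red-handled screwdriver, 136 mm long, handle 28 mm, standing tip down in the tool block. Origin at its tip.
- hexkey: T-handled hex key, 130 mm high, black crossbar 88 mm long along the block's x, standing in the tool block. Origin at its tip.
- spanner: Steel spanner, 200 mm long, lying beyond the tool block.
- sleeve: Brown sanding sleeve, a tube 60 mm in diameter, 110 mm high, standing beyond the valves.
- tape: Yellow tape measure, 66 x 36 x 62 mm, standing beyond the valves.

How it is judged (in metres and radians):
On the way, in this order (a step that is already met when the one before it is completed fails the run):
1. the pin is drawn out of the tool block in the gripper (height (world z) of pin_tip above 0.055 m and contact force between the fingers and pin above 1 N), for 0.2 s.
2. the pin's shank has entered the blue valve's well (z of pin_tip in the frame of blue_well below -0.006 m and horizontal distance between pin_tip and blue_well below 0.007 m and contact force between the fingers and pin above 1 N), for 0.1 s.
At the end, for the whole second after the job is handed in: Pin gripped, upright within 0.25 rad, at rest, its tip over 24 mm down the blue well (7 mm off axis at most), pushing 2 to 35 N; blue override in over 5 of 8 mm, clamp up over 18 mm; red and white out (under 2 mm); rail within 10 mm, other loose things within 20 mm of their start (value of joint blue_override above 0.005 m and value of joint clamp above 0.018 m and contact force between pin and valve_blue between 2 and 35 N and contact force between the fingers and pin above 1 N and z of pin_tip in the frame of blue_well below -0.024 m and horizontal distance between pin_tip and blue_well below 0.007 m and angle between pin's own z axis and vertical below 0.25 rad and linear speed of pin below 0.02 m/s and value of joint each of red_override, white_override below 0.002 m and distance of each of screwdriver, hexkey, spanner, sleeve, tape from where it was at the start of the episode below 0.02 m and distance of rail from where it was at the start of the episode below 0.01 m); the arm keeps its last pose, push and grip.
It fails at once if the red or white valve's override is pressed (over 2 mm) (value of joint any of red_override, white_override above 0.002 m).
It fails at once if the blue valve is forced (over 40 N from the pin) (contact force between pin and valve_blue above 40 N).
It fails at once if the rail (over 10 mm) or another tool or bystander (over 20 mm) is moved (distance of any of screwdriver, hexkey, spanner, sleeve, tape from where it was at the start of the episode above 0.02 m or distance of rail from where it was at the start of the episode above 0.01 m).
It also fails if it takes over 38 s, if anything falls off the work surface, if the arm or the gripper's body presses on something with over 40 N, if the wrist force passes 120 N, or if a joint passes its speed limit or range.

### The arm

A 6-joint arm with a two-finger parallel gripper is mounted at the origin on the work surface. World frame = base frame: x ahead of the robot, y to its left, z up, the work surface at z = 0. Lengths are in mm, angles in rad, forces in N, time in s.
With the tool pointing down it reaches from about 350 to 875 mm from the base axis. Payload 4.2 kg.
Tool frame: the origin (TCP) lies at the very end of the fingers, on their centre line; the grasp point (between the pads) lies 19 mm behind it; z points along the fingers, y is the line along which they close (so a half turn about z gives the same grasp; the last joint's range is limited). The gripper opens to 85 mm and grips with 20 to 120 N. Pads are 22 mm wide; open, the fingers measure 114 mm over their backs; the gripper's body (76 mm by 85 mm) begins 54 mm behind the grasp point. The pads swing forward as they close: fully open they stand 13 mm farther back than shut.
Start: joints at [-0.951, 0.385, 0.008, 0, -1.194, -0.259], TCP at [220.653, -584.732, 231.312] pointing down, gripper open.
Joint ranges: [-3.14, 3.14], [-1.21, 2.06], [-1.07, 1.41], [-3.16, 2.05], [-2.99, -0.16], [-3.1, 3.1]. Speed limits (rad/s): [2.79, 2.79, 3.14, 3.14, 3.14, 3.14].

### API

Orientations are given as a unit quaternion [x, y, z, w].
In Python, from bench import arm gives the robot as it stands. The module is installed in compiled form; this text tells all that it offers.
- The arm moves only by the tool drive_tool, never from a script. Its argument "targets" is a list of rows, each a list of 5 numbers: the closure, from -1 (fully open) to 1 (shut), then the shift along the tool's x, y, z in mm, then the turn about the tool's z in degrees. In form: [[grip, tx, ty, tz, roll], ...]. A call has 1 to 12 rows; each row is the pose to reach, as a shift and turn from the pose commanded when the call began, along the tool's axes at that moment; what a row does not reach only later rows make up. A row lasts 1/10 s, in which the tool goes at most 50 mm and 8.59 degrees, less where a joint would pass 70% of its speed; a pose out of reach is approached as far as the arm can. A call with a gripper value outside its range is refused whole. The fingers move at their own pace and stop on an object; the grip force is fixed at half the most. Time passes only in rows, so rows that repeat a pose let the fingers close. It gives the time, the measured TCP pose, the force, the opening and the grip force at its end, in the units of the state.
- arm.read_state(): the state, without advancing time (a new reading comes with each control period).
- arm.get_image(name): name is "side" or "top" or "wrist"; returns the picture (400x640x3 uint8, blue, green, red); there is no depth.
- arm.camera_params(name): a dict with "fov_y" (degrees; the focal length in pixels is half the picture's height over the tangent of half this angle, whatever the lens; pixels are square), "cx", "cy" (the principal point, pixels), "D" ([k1, k2, p1, p2, k3] as OpenCV has them; the pictures are not rectified), "rvec" (rotation vector, rad) and "tvec" (3), from world to camera coordinates, as OpenCV has them; the wrist camera has in their place "tool_from_camera" (4x4, takes a point from camera to tool coordinates, whose origin is the TCP and whose axes are the flange's). Camera axes: x right, y down, z forward; pixel columns grow to the right and rows downward; lengths in mm; the calibration is good to about 2 mm. A picture is of the moment at which its call begins: read the wrist's pose just before it. camera_params takes no time and is no camera call.
- arm.job_done(): hands the job in; it is judged then, once.
The state is a dict: "clock": time; "joints": joint angles; "joint_vel": joint speeds; "joint_efforts": joint torques, N m; "position": TCP position; "ee_rot": TCP orientation; "contact_force": force on the tool from outside, world axes, zero at the start; "wrist_torque": the same for the moment, N m; "gripper_width": finger opening in mm; "grasp_force": force on a finger pad.
Only numpy, scipy, OpenCV 4.12 (cv2) and the standard library are available. Lean on these libraries where they do the work, as an engineer would, in place of code of your own. Each camera call takes 0.05 s, during which the arm holds its last target. There are 200 camera calls.

## Working session

There is one attempt and no reset: what is moved stays moved. The work goes in short steps, Python scripts to look and compute and a tool call to move; the robot and the scene stay as the last step left them, time stands still between calls to the robot, and variables do not carry over. Pictures are saved under pics/ and viewed, at most 10 in all, crops included, and the job is handed in when it is done.

Besides the shell and the picture viewer there is one more tool, called after "Emit:" in YAML: its name, and indented under it one key for each argument. drive_tool: Moves the arm, as the interface text tells. Its arguments: {"type":"object","properties":{"targets":{"type":"array","items":{"type":"array","items":{"type":"number"}}}},"required":["targets"]}

```bash
mkdir -p pics; cat > h.py <<'E'
import numpy as np, cv2
from bench import arm
from scipy.spatial.transform import Rotation as R
def cam(name,s=None):
    p=arm.camera_params(name); f=200/np.tan(np.radians(p['fov_y']/2))
    K=np.array([[f,0,p['cx']],[0,f,p['cy']],[0,0,1.]]); D=np.array(p['D'],float)
    if 'rvec' in p: Rm=cv2.Rodrigues(np.array(p['rvec'],float))[0]; t=np.array(p['tvec'],float).ravel()
    else:
        T=np.eye(4);T[:3,:3]=R.from_quat(s['ee_rot']).as_matrix();T[:3,3]=s['position']
        W=np.linalg.inv(T@np.array(p['tool_from_camera'])); Rm=W[:3,:3];t=W[:3,3]
    return K,D,Rm,t
def ray(c,uv):
    K,D,Rm,t=c; n=cv2.undistortPoints(np.array([[uv]],float),K,D)[0,0]
    return -Rm.T@t, Rm.T@np.array([n[0],n[1],1])
def at_z(c,uv,z):
    o,d=ray(c,uv); return o+d*(z-o[2])/d[2]
def proj(c,X):
    K,D,Rm,t=c; return cv2.projectPoints(np.array(X,float).reshape(-1,3),cv2.Rodrigues(Rm)[0],t,K,D)[0][:,0]
E
python3 - <<'E'
from h import *
s=arm.read_state(); print(s)
for n in ['top','side','wrist']:
    cv2.imwrite(f'pics/{n}0.png',arm.get_image(n)); print(n,arm.camera_params(n))
E
```

```text
{'clock': 0.0, 'joints': array([-9.51372000e-01,  3.85524188e-01,  6.61805716e-03, -4.90955372e-04,
       -1.19398256e+00, -2.58582409e-01]), 'joint_vel': array([-0.00040683,  0.00057354, -0.00030728, -0.00154038,  0.00193667,
        0.0006485 ]), 'joint_efforts': array([ 7.11629746e-04, -3.92289305e+01,  1.88405961e+01,  4.18628857e+00,
       -4.62869735e-03,  3.08833023e-06]), 'position': array([ 220.4628118 , -584.20129556,  230.23926682]), 'ee_rot': array([-1.79354517e-01,  9.83783925e-01,  1.04395737e-03, -2.38141944e-04]), 'contact_force': array([-0.73843161, -0.57484425, -0.5035448 ]), 'wrist_torque': array([ 0.0344625 ,  0.03909653, -0.01345231]), 'grasp_force': 0.0, 'gripper_width': 85.56327269383699}
top {'fov_y': 56.2580667988368, 'cx': 317.20855051039905, 'cy': 198.98960318072488, 'D': array([0.01424812, 0.        , 0.        , 0.        , 0.        ]), 'rvec': array([ 2.13148912, -2.11747676,  0.14744374]), 'tvec': array([  2.55547795, 599.03812818, 926.12568826])}
side {'fov_y': 49.09243949320276, 'cx': 319.63561741739693, 'cy': 194.87120064338444, 'D': array([-0.12381421,  0.        ,  0.        ,  0.        ,  0.        ]), 'rvec': array([ 2.31070493, -0.22488173,  0.07325003]), 'tvec': array([-614.01076901,  140.04485808,  986.44273143])}
wrist {'fov_y': 70.32181775532538, 'cx': 316.84032055323564, 'cy': 201.77068715785035, 'D': array([-0.01374789,  0.        ,  0.        ,  0.        ,  0.        ]), 'tool_from_camera': array([[-5.33880201e-04, -9.50297134e-01, -3.11343978e-01,
         8.06464436e+01],
       [ 9.99999856e-01, -5.22354476e-04, -1.20407541e-04,
         4.94833320e-01],
       [-4.82089790e-05, -3.11343997e-01,  9.50297276e-01,
        -1.42198242e+02],
       [ 0.00000000e+00,  0.00000000e+00,  0.00000000e+00,
         1.00000000e+00]])}
```

View pics/top0.png

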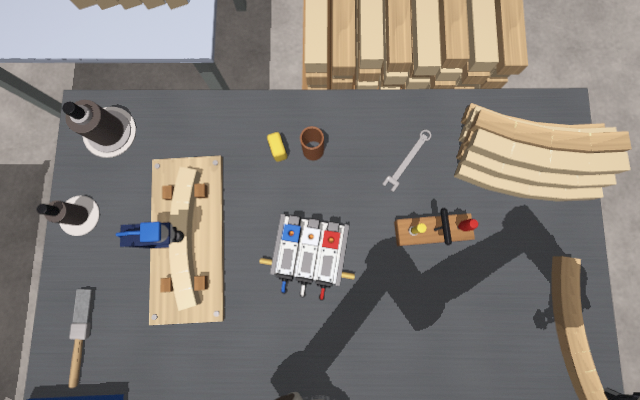

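View pics/side0.png

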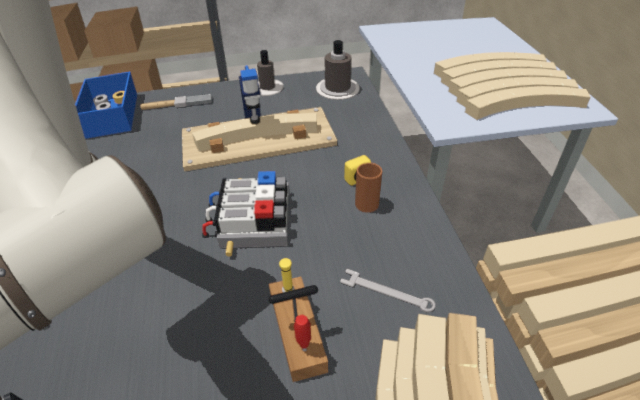

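View pics/wrist0.png

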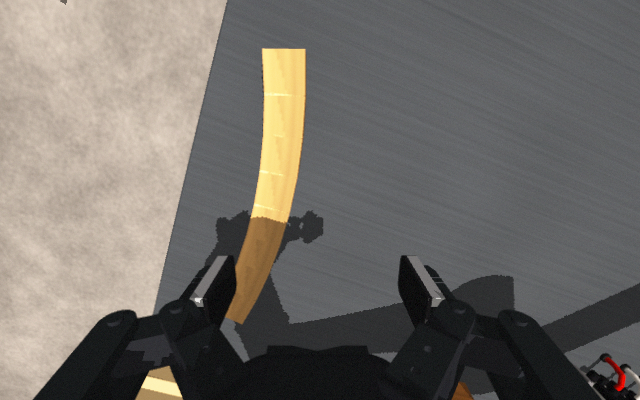

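The top view shows the pin cap near (421,229), the block around (436,229) and the blue valve near (291,233). The side view shows the pin cap at about (286,264) and the blue guard at (266,179). I'll zoom in on these.

```bash
python3 - <<'E'
from h import *
t=cv2.imread('pics/top0.png');s=cv2.imread('pics/side0.png')
z=lambda im,x,y,w,h,k:cv2.resize(im[y:y+h,x:x+w],None,fx=k,fy=k,interpolation=cv2.INTER_CUBIC)
a=z(t,390,200,100,50,4);b=z(t,260,205,100,75,4)
c=z(s,200,165,100,75,4);d=z(s,255,250,100,50,4)
cv2.imwrite('pics/z.png',np.vstack([np.hstack([a,d]),np.hstack([b,c])]))
E
```

```text
(no output)
```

View pics/z.png

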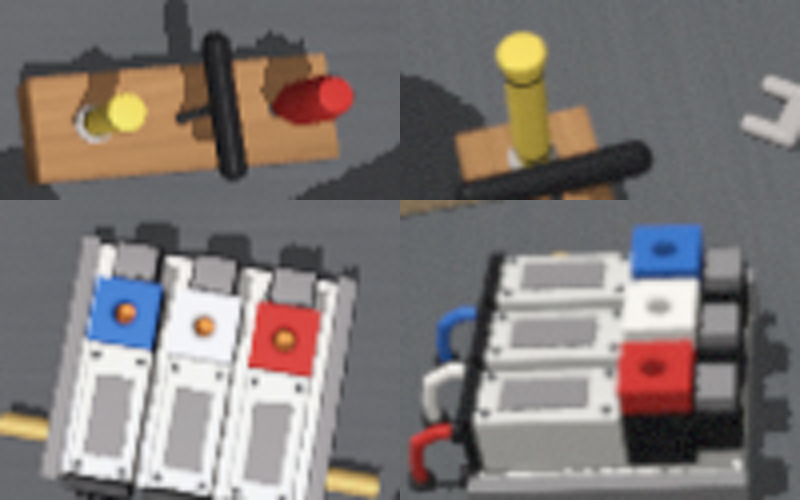

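```bash
python3 - <<'E'
from h import *
T=cam('top');S=cam('side')
def tri(a,b):
    o1,d1=ray(T,a);o2,d2=ray(S,b)
    A=np.stack([d1,-d2],1);l=np.linalg.lstsq(A,o2-o1,rcond=None)[0]
    p,q=o1+l[0]*d1,o2+l[1]*d2; return ((p+q)/2).round(1),np.linalg.norm(p-q).round(1)
tp=lambda x,y,ox,oy:(ox+x/4-.4,oy+y/4-.4)
for n,a,b,z in [('pin',tp(127,112,390,200),tp(124,52,255,250),144),('blue',tp(125,114,260,205),tp(264,49,200,165),90),('white',tp(205,125,260,205),tp(258,106,200,165),90),('red',tp(284,139,260,205),tp(252,167,200,165),90)]:
    print(n,tri(a,b),'top@z',at_z(T,a,z).round(1),'side@z',at_z(S,b,z).round(1))
for c in [(40,80),(35,183),(340,157),(325,55)]: print(at_z(T,tp(*c,390,200),45).round(1))
print('collar',at_z(T,tp(95,123,390,200),62).round(1))
print(R.from_quat(arm.read_state()['ee_rot']).as_matrix().round(3))
E
```

```text
pin (array([ 519.3, -236.8,  142.1]), np.float64(2.9)) top@z [ 517.7 -236.4  144. ] side@z [ 520.7 -238.2  144. ]
blue (array([507.9,  69.8,  89.4]), np.float64(2.1)) top@z [506.8  69.7  90. ] side@z [509.   69.3  90. ]
white (array([500.6,  20.3,  89.5]), np.float64(0.4)) top@z [500.4  20.3  90. ] side@z [500.8  19.8  90. ]
red (array([492.5, -28.2,  88.7]), np.float64(0.6)) top@z [492.2 -28.2  90. ] side@z [492.8 -29.5  90. ]
[ 546.8 -206.4   45. ]
[ 480.8 -201.4   45. ]
[ 498.9 -394.2   45. ]
[ 564.1 -388.6   45. ]
collar [ 517.9 -236.7   62. ]
[[-0.936 -0.353 -0.001]
 [-0.353  0.936  0.002]
 [ 0.     0.002 -1.   ]]
```

Triangulated heights match the stated ones: the cap reads 142 against 144 mm, the wells 89 against 90 mm. Valve spacing also fits. The pin is at about (519,-237), the blue well at (507.5,69.7), and the block x axis lies at about +5° yaw. I'll move above the pin.

Emit:
drive_tool:
  targets:
    - [-1,-402,220,0,-75]
    - [-1,-402,220,0,-75]
    - [-1,-402,220,0,-75]
    - [-1,-402,220,0,-75]
    - [-1,-402,220,0,-75]
    - [-1,-402,220,0,-75]
    - [-1,-402,220,0,-75]
    - [-1,-402,220,0,-75]
    - [-1,-402,220,0,-75]
    - [-1,-402,220,0,-75]
    - [-1,-402,220,0,-75]
    - [-1,-402,220,0,-75]

```text
clock: 1.35
position: [518.5, -237.3, 231.0]
ee_rot: [0.741, -0.672, -0.0, 0.0]
contact_force: [-0.5, 0.6, -0.2]
gripper_width: 85.1
grasp_force: 0.0
```

```bash
python3 - <<'E'
from h import *
for i in range(3): s=arm.read_state();im=arm.get_image('wrist')
s=arm.read_state();im=arm.get_image('wrist')
c=cam('wrist',s);cv2.imwrite('pics/w1.png',im)
print(s['clock'],s['position'],s['joints'].round(3));print(R.from_quat(s['ee_rot']).as_matrix().round(3),s['contact_force'])
print(proj(c,[[519,-237,144],[519,-237,64]]))
E
```

```text
1.5 [ 518.14333152 -238.12013338  231.34284761] [-0.147  0.292 -0.13   0.    -1.15   0.243]
[[ 0.097 -0.995 -0.   ]
 [-0.995 -0.097  0.   ]
 [-0.     0.    -1.   ]] [-0.49543976 -0.06758127  0.27480836]
[[314.78371234 207.80594298]
 [315.21399414 184.18567675]]
```

View pics/w1.png

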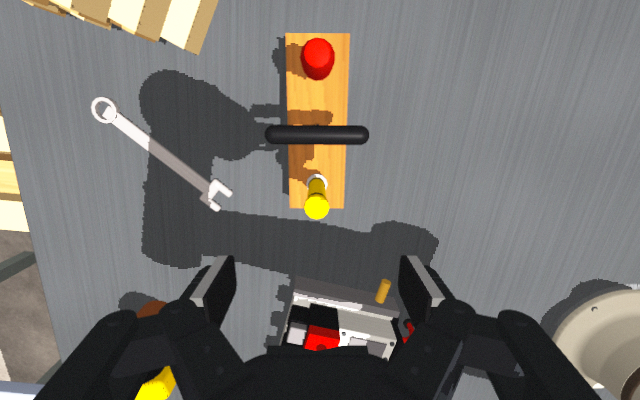

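The wrist view shows the pin cap at (316,207), within 2 px of the prediction, so the pin is centred between the fingers. I'll descend and grip.

Emit:
drive_tool:
  targets:
    - [-1,-1,0,40,0]
    - [-1,-1,0,80,0]
    - [-1,-1,0,115,0]
    - [-1,-1,0,140,0]
    - [-1,-1,0,150,0]
    - [-1,-1,0,150,0]
    - [1,-1,0,150,0]
    - [1,-1,0,150,0]
    - [1,-1,0,150,0]
    - [1,-1,0,150,0]
    - [1,-1,0,150,0]
    - [1,-1,0,150,0]

```text
clock: 2.75
position: [519.0, -236.2, 82.1]
ee_rot: [0.741, -0.671, 0.0, 0.0]
contact_force: [-2.4, -0.4, 3.9]
gripper_width: 16.5
grasp_force: 57.6
```

Emit:
drive_tool:
  targets:
    - [1,0,0,0,0]
    - [1,0,0,0,0]
    - [1,0,0,0,0]
    - [1,0,0,0,0]

```text
clock: 3.15
position: [519.0, -236.2, 82.1]
ee_rot: [0.741, -0.671, 0.0, 0.0]
contact_force: [-1.9, 0.0, 5.2]
gripper_width: 16.6
grasp_force: 57.6
```

Emit:
drive_tool:
  targets:
    - [1,0,0,-10,0]
    - [1,0,0,-30,0]
    - [1,0,0,-60,0]
    - [1,0,0,-90,0]
    - [1,0,0,-120,0]
    - [1,0,0,-130,0]
    - [1,0,0,-130,0]
    - [1,0,0,-130,0]

```text
clock: 3.95
position: [518.2, -235.5, 209.9]
ee_rot: [0.741, -0.671, -0.001, 0.0]
contact_force: [0.6, 0.7, -1.6]
gripper_width: 16.5
grasp_force: 58.2
```

```bash
python3 - <<'E'
from h import *
s=arm.read_state();print(s['position'],s['contact_force'],s['gripper_width'])
for n in ['wrist','side','top']: cv2.imwrite(f'pics/{n}2.png',arm.get_image(n))
p=s['position']
Rm=R.from_quat(s['ee_rot']).as_matrix();x,y=Rm[:,0],Rm[:,1]
w=np.array([507.5,69.7,p[2]])-p; print('dx,dy',x@w,y@w,x,y)
print(proj(cam('side'),[p+[0,0,-75],p+[0,0,54+8]]))
t,a=cv2.imread('pics/side2.png'),cv2.imread('pics/wrist2.png')
cv2.imwrite('pics/z2.png',np.hstack([cv2.resize(t[130:330,200:400],(400,400)),a[150:400,160:480].copy().repeat(1,0) if 0 else cv2.resize(a[150:400,200:450],(400,400))]))
E
```

```text
[ 518.17512472 -235.5412967   209.86763673] [ 0.61826286  0.65342719 -1.6012491 ] 16.501215635755635
dx,dy -304.8097998047155 -19.416791498443523 [ 0.09841119 -0.99514467 -0.00152728] [-0.99514348 -0.09841418  0.00202561]
[[284.41176777 264.8260089 ]
 [278.03092227 211.3779092 ]]
```

View pics/z2.png

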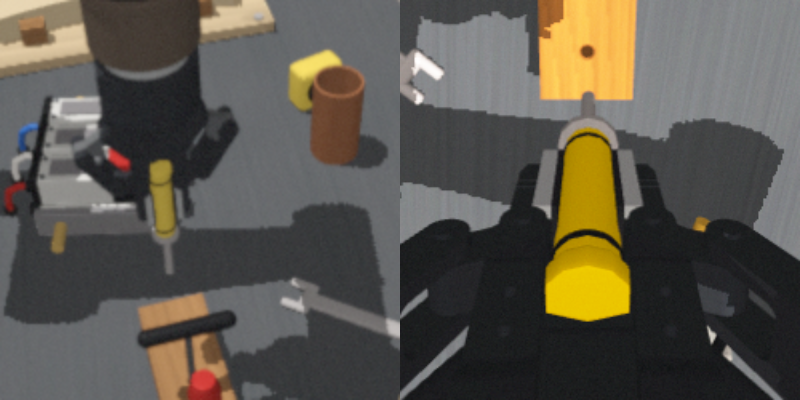

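The side and wrist views show the pin upright in the fingers. The tip is at about (285,266) in the side view and (316.5,208) in the wrist view. I'll check the tip offset from these.

```bash
python3 - <<'E'
from h import *
s=arm.read_state();p=s['position']; print(p)
S=cam('side');W=cam('wrist',s)
o1,d1=ray(W,(316.3,209));o2,d2=ray(S,(284.7,265.5))
l=np.linalg.lstsq(np.stack([d1,-d2],1),o2-o1,rcond=None)[0]
print(o1+l[0]*d1-p,o2+l[1]*d2-p, 'predW',proj(W,[p+[0,0,-75],p+[0,0,62]]))
z=p[2]-75; print(at_z(W,(316.3,209),z)-p, at_z(S,(284.7,265.5),z)-p)
E
```

```text
[ 518.14282586 -235.73940503  209.43406146]
[ -0.25761995  -3.29137678 -72.04633552] [  0.27668553  -3.37199079 -72.09484256] predW [[315.58311875 211.53695771]
 [315.49297467 344.05112816]]
[ -0.36708004  -2.2395942  -75.        ] [  0.35777626  -1.08643485 -75.        ]
```

Emit:
drive_tool:
  targets:
    - [1,-40,-3,0,0]
    - [1,-85,-6,0,0]
    - [1,-130,-9,0,0]
    - [1,-175,-12,0,0]
    - [1,-220,-15,0,0]
    - [1,-260,-17,0,0]
    - [1,-290,-19,0,0]
    - [1,-306,-20,0,0]
    - [1,-306,-20,15,0]
    - [1,-306,-20,28,0]
    - [1,-306,-20,28,0]
    - [1,-306,-20,28,0]

```text
clock: 5.3
position: [508.5, 70.3, 182.8]
ee_rot: [0.741, -0.671, -0.0, 0.001]
contact_force: [0.6, 0.0, -0.4]
gripper_width: 16.8
grasp_force: 58.2
```

```bash
python3 - <<'E'
from h import *
arm.get_image('top')
s=arm.read_state();a=arm.get_image('wrist');p=s['position']; print(s['clock'],p,R.from_quat(s['ee_rot']).as_matrix().round(3))
S=cam('side');W=cam('wrist',s);b=arm.get_image('side')
pts=[p+[0,-1.7,-75],[507.5,69.7,90]]
print(proj(W,pts),proj(S,pts))
cv2.imwrite('pics/w3.png',a);cv2.imwrite('pics/s3.png',b)
cv2.imwrite('pics/z3.png',np.hstack([cv2.resize(b[120:220,215:315],(400,400),interpolation=2),cv2.resize(a[150:250,265:365],(400,400),interpolation=2)]))
E
```

```text
5.35 [508.91767337  70.38585618 183.3974806 ] [[ 0.099 -0.995 -0.   ]
 [-0.995 -0.099 -0.   ]
 [ 0.     0.    -1.   ]]
[[316.09117253 209.72377535]
 [317.629328   203.85527672]] [[264.80568185 171.0527812 ]
 [264.96138099 176.81381461]]
```

View pics/z3.png

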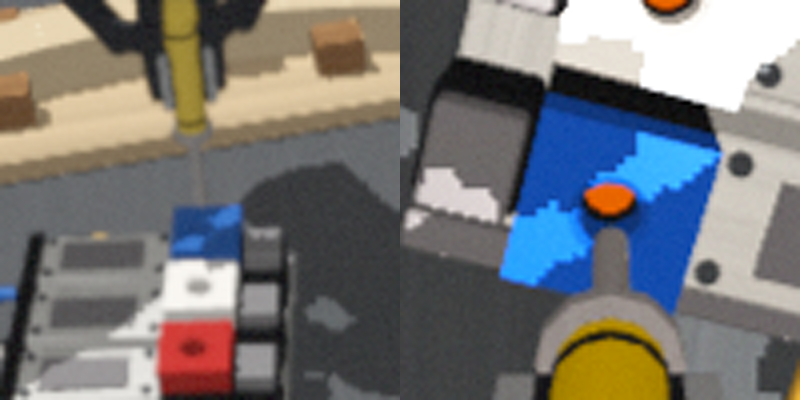

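```bash
python3 - <<'E'
from h import *
s=arm.read_state();p=s['position'];W=cam('wrist',s);S=cam('side');print(p)
print('well',at_z(W,(317.6,202.7),90),'tip',at_z(W,(317.5,208.5),p[2]-75),at_z(S,(264.6,170.4),p[2]-75))
E
```

```text
[509.13387723  70.46967284 183.89231739]
well [507.93594625  68.95594302  90.        ] tip [508.18373323  67.66072606 108.89231739] [508.65983814  70.57861437 108.89231739]
```

The wrist view shows the tip over the well: tip at (317.6,208), well mouth at (317.6,203). The offset is about 1 mm, so I'll correct that and enter.

Emit:
drive_tool:
  targets:
    - [1,-1,0.6,0,0]
    - [1,-1,0.6,8,0]
    - [1,-1,0.6,14,0]
    - [1,-1,0.6,19,0]
    - [1,-1,0.6,23,0]
    - [1,-1,0.6,27,0]
    - [1,-1,0.6,30,0]
    - [1,-1,0.6,30,0]
    - [1,-1,0.6,30,0]

```text
clock: 6.35
position: [508.1, 71.4, 153.4]
ee_rot: [0.741, -0.671, 0.0, -0.0]
contact_force: [0.2, -0.9, -1.2]
gripper_width: 16.1
grasp_force: 58.2
```

Emit:
drive_tool:
  targets:
    - [1,0,0,3,0]
    - [1,0,0,6,0]
    - [1,0,0,8,0]
    - [1,0,0,10,0]
    - [1,0,0,11,0]
    - [1,0,0,12,0]
    - [1,0,0,12,0]
    - [1,0,0,12,0]

```text
clock: 7.15
position: [508.0, 71.4, 141.5]
ee_rot: [0.741, -0.671, 0.0, 0.0]
contact_force: [-1.1, 0.1, 2.1]
gripper_width: 16.6
grasp_force: 58.5
```

Emit:
drive_tool:
  targets:
    - [1,0,0,1,0]
    - [1,0,0,2,0]
    - [1,0,0,3,0]
    - [1,0,0,3,0]
    - [1,0,0,3,0]

```text
clock: 7.65
position: [508.0, 71.4, 138.4]
ee_rot: [0.741, -0.671, 0.0, 0.0]
contact_force: [-1.3, 0.5, 3.0]
gripper_width: 16.5
grasp_force: 58.7
```

Emit:
drive_tool:
  targets:
    - [1,0,0,0.5,0]
    - [1,0,0,1,0]
    - [1,0,0,1,0]
    - [1,0,0,1,0]

```text
clock: 8.05
position: [508.0, 71.4, 137.4]
ee_rot: [0.741, -0.671, 0.0, -0.0]
contact_force: [-1.8, 0.3, 3.8]
gripper_width: 17.0
grasp_force: 58.7
```

Emit:
drive_tool:
  targets:
    - [1,0,0,0.5,0]
    - [1,0,0,0.5,0]
    - [1,0,0,0.5,0]

```text
clock: 8.35
position: [508.0, 71.4, 137.1]
ee_rot: [0.741, -0.671, 0.0, -0.0]
contact_force: [-0.9, 0.1, 5.4]
gripper_width: 16.4
grasp_force: 58.9
```

Emit:
drive_tool:
  targets:
    - [1,0,0,0.5,0]
    - [1,0,0,0.5,0]
    - [1,0,0,0.5,0]

```text
clock: 8.65
position: [508.1, 71.4, 136.9]
ee_rot: [0.741, -0.671, 0.0, -0.0]
contact_force: [-2.6, 0.4, 8.0]
gripper_width: 16.7
grasp_force: 59.1
```

Emit:
drive_tool:
  targets:
    - [1,0,0,0.5,0]
    - [1,0,0,0.5,0]
    - [1,0,0,0.5,0]

```text
clock: 8.95
position: [508.2, 71.4, 136.8]
ee_rot: [0.741, -0.671, 0.0, -0.0]
contact_force: [-2.4, -0.3, 9.6]
gripper_width: 16.6
grasp_force: 59.3
```

```bash
python3 - <<'E'
from h import *
b=arm.get_image('side');a=cv2.imread('pics/side0.png')
f=lambda i:cv2.resize(i[60:220,190:350],(400,400),interpolation=2)
cv2.imwrite('pics/z4.png',np.hstack([f(a),f(b)]));s=arm.read_state();print(s['contact_force'],s['position'])
E
```

```text
[-2.36022212 -0.11433306  9.46465184] [508.17385126  71.40775356 136.75894286]
```

View pics/z4.png

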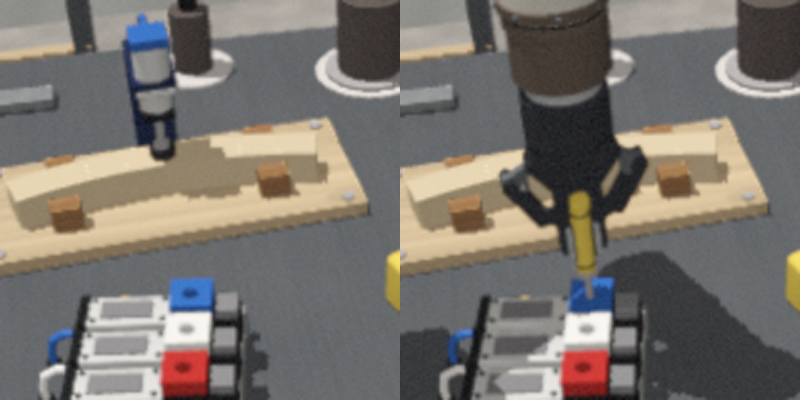

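The clamp is hidden behind the gripper in the side view, so I'll check it in the top view.

```bash
python3 - <<'E'
from h import *
b=arm.get_image('top');a=cv2.imread('pics/top0.png')
f=lambda i:cv2.resize(i[205:265,110:210],(400,240),interpolation=2)
cv2.imwrite('pics/z5.png',np.hstack([f(a),f(b)]))
E
```

```text
(no output)
```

View pics/z5.png

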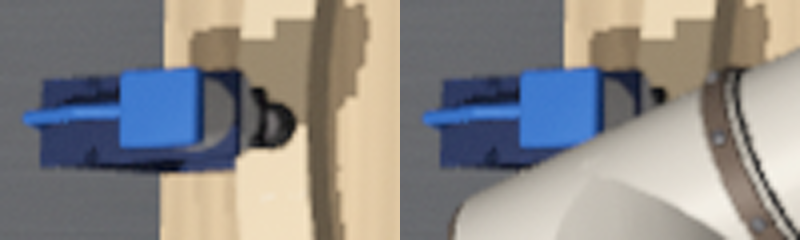

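The forearm partly hides the pad in the top view, so it settles nothing. The force does. It rose at about 3 to 5 N over roughly 8 mm of travel, then jumped with almost no further motion. That is the end stop, with the tip about 28 mm down. I'll hand it in while holding.

```bash
python3 -c "
from bench import arm
print(arm.job_done())"
```

```text
the job is handed in; nothing more can be done
None
```

The job is handed in with the pin still gripped and holding the blue override at its end stop with about 10 N, tip about 28 mm down the well; the arm hid the clamp from both cameras, so I judged it open from the force and depth, not by sight.

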